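Clear a jammed slug from the infeed magazine and close up the lane

ROBOT

A 6-joint arm with a two-finger parallel gripper is mounted at the origin on the work surface. World frame = base frame: x ahead of the robot, y to its left, z up, the work surface at z = 0. Lengths are in m, angles in rad, forces in N, time in s.
With the tool pointing down it reaches from about 0.375 to 0.925 m from the base axis. Payload 5.7 kg.
Tool frame: the origin (TCP) lies at the very end of the fingers, on their centre line; the grasp point (between the pads) lies 19 mm behind it; z points along the fingers, y is the direction in which the jaws open and shut (so a half turn about z gives the same grasp; the last joint's range is limited). The gripper opens to 88 mm and grips with 3 to 60 N. Pads are 20 mm wide; open, the fingers measure 115 mm over their backs; the gripper's body (75 mm by 178 mm) begins 61 mm behind the grasp point.
Start: joints at [-1.33, 0.359, 1.51, -0, 1.272, -0.115], TCP at [0.209, -0.562, 0.223] pointing down, gripper open.
Joint ranges: [-2.97, 2.97], [-1.01, 2.36], [0.21, 2.38], [-0.96, 4.11], [0.2, 2.71], [-2.98, 2.98]. Speed limits (rad/s): [2.39, 2.39, 3.14, 3.14, 3.14, 3.14].

INTERFACE

Orientations are given as a rotation vector (axis times angle).
In Python, from plant import manip, grab_frame, get_calibration gives the robot as it stands.
- The arm moves only by the tool jog_arm, never from a script. Its argument "rows" is a list of rows, each a list of 7 numbers: the shift along the tool's x, y, z in mm, then the turn, a rotation vector about the tool's x, y, z in degrees, then the closure, from -1 (fully open) to 1 (shut). In form: [[x, y, z, ax, ay, az, jaw], ...]. A call has 1 to 12 rows; each row is the pose to reach, as a shift and turn from the pose measured when the call began, along the tool's axes at that moment; what a row does not reach only later rows make up. A row lasts 1/12 s, in which the tool goes at most 41.7 mm and 7.16 degrees, less where a joint would pass 70% of its speed; a pose out of reach is approached as far as the arm can. A call with a gripper value outside its range is refused whole. The fingers move at their own pace and stop on an object; the grip force is fixed at half the most. Time passes only in rows, so rows that repeat a pose let the fingers close. It gives the time, the measured TCP pose, the force and the opening at its end, in the units of the state.
- manip.state(): the state, without advancing time (a new reading comes with each control period).
- grab_frame(name): name is "side" or "top" or "wrist"; returns the picture (400x640x3 uint8, blue, green, red); there is no depth.
- get_calibration(name): a dict with "fx", "fy", "cx", "cy" (pixels), "k1" (the pictures are not rectified: a ray, as slopes to the right and down, at radius r is drawn at 1 + k1 r^2 times it, then the intrinsics apply), "extrinsics" (4x4, takes a point from world to camera coordinates); the wrist camera has in their place "tool_from_camera" (4x4, takes a point from camera to tool coordinates, whose origin is the TCP and whose axes are the flange's). Camera axes: x right, y down, z forward; pixel columns grow to the right and rows downward; lengths in m; the calibration is good to about 2 mm. A picture is of the moment at which its call begins: read the wrist's pose just before it. get_calibration takes no time and is no camera call.
- manip.job_done(): hands the job in, once; it reports no verdict.
The state is a dict: "t": time; "q": joint angles; "joint_vel": joint speeds; "tau": joint torques, N m; "tool_pos": TCP position; "ee_rot": TCP orientation; "ft_force": force on the tool from outside, world axes, zero at the start; "ft_torque": the same for the moment, N m; "width": finger opening in m.
Only numpy, scipy, OpenCV 4.12 (cv2) and the standard library are available. Lean on these libraries where they do the work, as an engineer would, in place of code of your own. Each camera call takes 0.05 s, during which the arm holds its last target.

TASK

A slug has strayed from the side bay and jammed at the throat of the infeed magazine, in front of the next slug in the lane. Nudge the jammed slug back along the deck into the bay, clear of the lane, then feed the lane up gently with the red pusher until its three slugs are in single file, snug against each other and the end stop, and leave the pusher bearing on them so that nothing has play. Slide the slugs, do not lift or force them, and leave the other bay slug and everything else alone.

Things in the scene. Friction and masses are not known exactly. Their poses are not given: they have to be found in the camera images.
- magazine: Fixed slug infeed magazine: base plate with a flat deck 18 mm above the bench and aluminium rails 18 mm high. Origin on the bench below the throat; y = feed direction, x from the lane across to the bay, z up. Lane between rails at x = -25 and 25 mm, from y = -170 to 200; its +x rail begins at the throat (y = 0). Pusher shaft at x = -60, 50 mm above the bench; its end blocks (y -180, 130) are 66 high.
- guide (a point): Middle of the merge guide, the rail set at 45 degrees that leads from the bay into the lane: on the deck at x = 62.5, y = -37.5 mm of the magazine. Its face runs from the throat corner (x 25, y 0) to (x 100, y -75); bay and lane lie on its -y side. Site axes as the magazine's.
- bay (a point): Middle of the loading bay, on the deck at x = 62.5, y = -110 mm of the magazine. Behind the throat (y below 0) the lane is open on its +x side to this bay, which reaches to the outer wall at x = 100 and the rear wall at y = -170 mm. Site axes as the magazine's.
- stop: End stop: dark block 46 x 22 x 26 mm clamped across the lane, its face at y = 174 to 182 mm of the magazine; origin on the deck in the middle of that face, axes as the magazine's. Through it runs a steel stop screw (head 18 mm in diameter, axis 14 mm above the deck) on which the front slug comes to rest; the head stands out 3 to 33 mm from the face towards the slugs, as last set; not measured. It does not give.
- slug_jam: The jammed slug: aluminium, 44 mm in diameter, 28 mm high (all five alike), about 0.12 kg, upright, origin at the centre of its underside. It is caught between slug_next and the merge guide. Pushed parallel to the guide, to +x and -y of the magazine, it slides free into the bay; with its centre over 47 mm off the lane's centre line the lane slugs pass it.
- slug_next: The waiting slug, same kind, in the lane behind the throat with the pusher's nose 3 to 22 mm behind it. Pushed forward while the jammed slug is in place it only wedges that one hard against the guide.
- slug_second: Same kind of slug, in the lane beyond the throat, its centre about 64 mm past it; between the throat and this slug the lane is empty for some 40 mm.
- slug_front: Same kind of slug, foremost in the lane, 2 to 45 mm short of the stop screw's head.
- slug_bay: Same kind of slug, waiting in the rear of the bay; to be left there.
- pusher (a joint): Slide of the pusher in m: 0 with its nose 140 mm behind the throat (y = -140 mm of the magazine), growing forward as it feeds, to 0.205. It stays where it is left; moving it takes about 4 N, plus about 1 N for each slug it pushes.
- pusher_knob (a point): Grip point of the pusher's upright black knob, 24 mm in diameter, which stands on the red bearing block from 65 to 110 mm above the bench. The point is on its axis 92 mm above the bench, 60 mm to the -x side of the lane's centre line and 16 mm behind the nose's front face.
- pusher_nose (a point): Centre of the front face of the pusher's white nose plate (40 mm wide, 3 to 39 mm above the deck), 14 mm above the deck on the lane's centre line; steel cross arm behind it up to 56 mm above the bench.
- hex_key: L-shaped hex key, 90 mm, lying on the magazine's base plate outside the +x rail; leave.
- oil_bottle: White oil bottle, 52 mm in diameter, 130 mm high, origin at its foot; leave.
- spray_bottle: Blue spray bottle, 76 mm in diameter, 195 mm high, origin at its foot; leave.
- screwdriver: Screwdriver lying on the bench; leave.
- wrench: Wrench lying on the bench; leave.
- brush: Bench brush lying on the bench; leave.
Not all that is in view belongs to the job. Leave any green or purple look-alike of the slug_bay alone.

How it is judged:
By the outcome, as a careful person would: the job done as asked, in the order asked, and still so for the second after the job is handed in, with the robot touching nothing.
It also fails if it takes over 72 s, if anything falls off the work surface, if the arm or the gripper's body presses on something with over 40 N, if the wrist force passes 120 N, or if a joint passes its speed limit or range.

## Working session

There is one attempt and no reset: what is moved stays moved. The work goes in short steps, Python scripts to look and compute and a tool call to move; the robot and the scene stay as the last step left them, time stands still between calls to the robot, and variables do not carry over. Pictures are saved under pics/ and viewed, and the job is handed in when it is done.

Besides the shell and the picture viewer there is one more tool, called after "Call:" as name([rows], argument=value, ...), one row to a line, values as JSON. jog_arm: Moves the arm, as the interface text tells. Its arguments: {"type":"object","properties":{"rows":{"type":"array"}},"required":["rows"]}

```bash
ls -la && mkdir -p pics
python3 - <<'E'
from plant import manip, grab_frame, get_calibration
import cv2, numpy as np
np.set_printoptions(precision=4,suppress=True)
for n in ["side","top","wrist"]:
    cv2.imwrite(f"pics/{n}0.png",grab_frame(n)); print(n,get_calibration(n))
print(manip.state())
E
```

```text
total 12
drwxr-xr-x  3 agent agent 4096 Dec  7 07:19 .
drwxr-xr-x 23 root  root  4096 Dec  7 07:19 ..
drwxr-xr-x  2 agent agent 4096 Dec  7 07:19 pics
side {'fx': 499.852689345752, 'fy': 499.852689345752, 'cx': 325.8514163754919, 'cy': 194.32155801762474, 'k1': -0.009935760288392553, 'extrinsics': array([[-0.8877, -0.4604,  0.0056,  0.4808],
       [-0.3205,  0.6089, -0.7256,  0.2683],
       [ 0.3307, -0.6459, -0.6881,  1.2549],
       [ 0.    ,  0.    ,  0.    ,  1.    ]])}
top {'fx': 441.00791642616593, 'fy': 441.00791642616593, 'cx': 325.7678184722855, 'cy': 204.15684620657117, 'k1': -0.10285049920149934, 'extrinsics': array([[ 0.0147, -0.9999,  0.0005, -0.0332],
       [-0.989 , -0.0146, -0.1474,  0.5617],
       [ 0.1474,  0.0017, -0.9891,  1.3731],
       [ 0.    ,  0.    ,  0.    ,  1.    ]])}
wrist {'fx': 304.4738832896724, 'fy': 304.4738832896724, 'cx': 325.69854581154846, 'cy': 199.31786746838785, 'k1': -0.026416720925176638, 'tool_from_camera': array([[ 0.0006, -0.9638, -0.2665,  0.0728],
       [ 1.    ,  0.0003,  0.0014, -0.0009],
       [-0.0013, -0.2665,  0.9638, -0.1617],
       [ 0.    ,  0.    ,  0.    ,  1.    ]])}
{'t': 0.15, 'q': array([-1.3301,  0.3593,  1.5112, -0.    ,  1.2725, -0.1151]), 'joint_vel': array([ 0.0009, -0.0019, -0.003 ,  0.0006, -0.0004, -0.0009]), 'tau': array([  0.0009, -51.5757, -27.1007,   0.0676,   0.0305,  -0.0001]), 'tool_pos': array([ 0.2089, -0.5619,  0.222 ]), 'ee_rot': array([-3.0906, -0.5557,  0.0002]), 'ft_force': array([-0.2032,  0.4856, -0.7637]), 'ft_torque': array([-0.0094,  0.0229, -0.0194]), 'width': 0.08749237821179168}
```

View pics/top0.png

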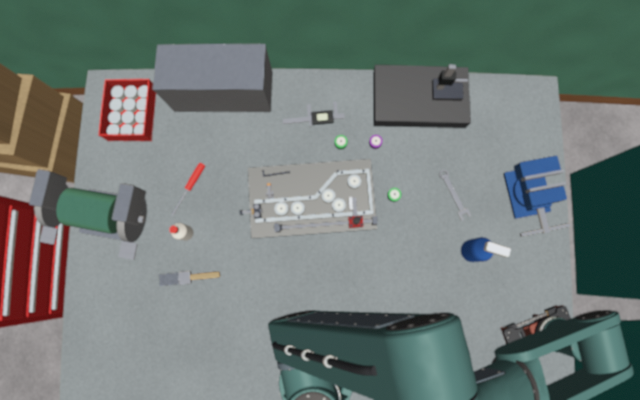

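View pics/side0.png

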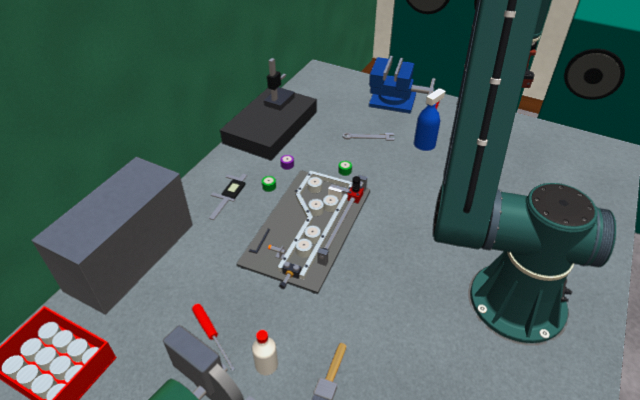

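View pics/wrist0.png

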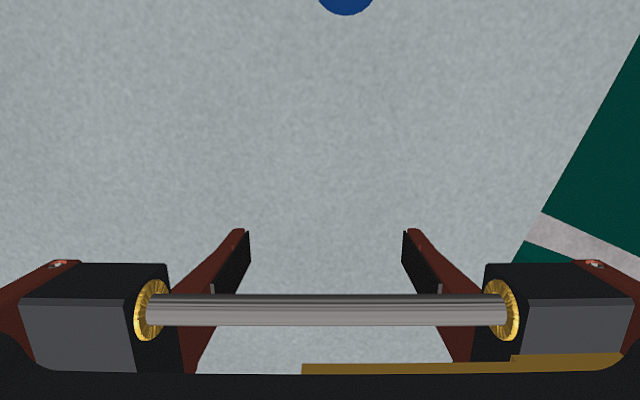

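Run:
```python
import cv2
im=cv2.imread("pics/top0.png")
cv2.imwrite("pics/top0z.png",cv2.resize(im[145:250,232:392],None,fx=5,fy=5,interpolation=cv2.INTER_CUBIC))
im=cv2.imread("pics/side0.png")
cv2.imwrite("pics/side0z.png",cv2.resize(im[150:300,230:390],None,fx=4,fy=4,interpolation=cv2.INTER_CUBIC))
```

```text
(no output)
```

View pics/top0z.png

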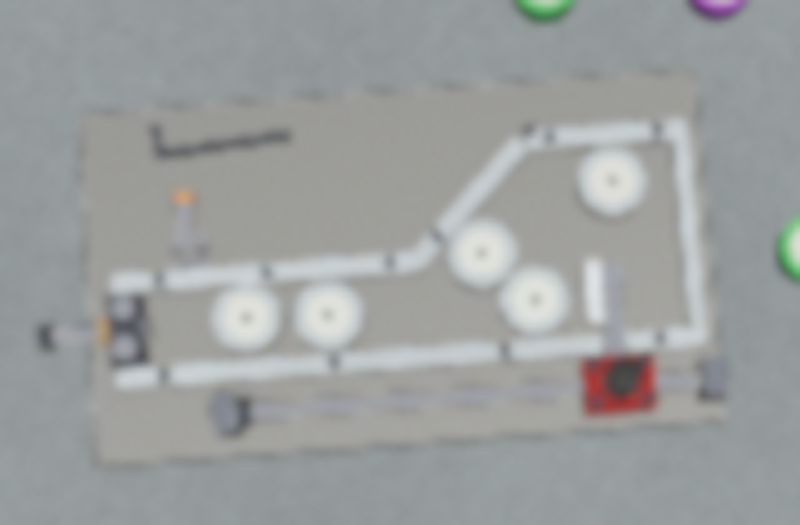

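View pics/side0z.png

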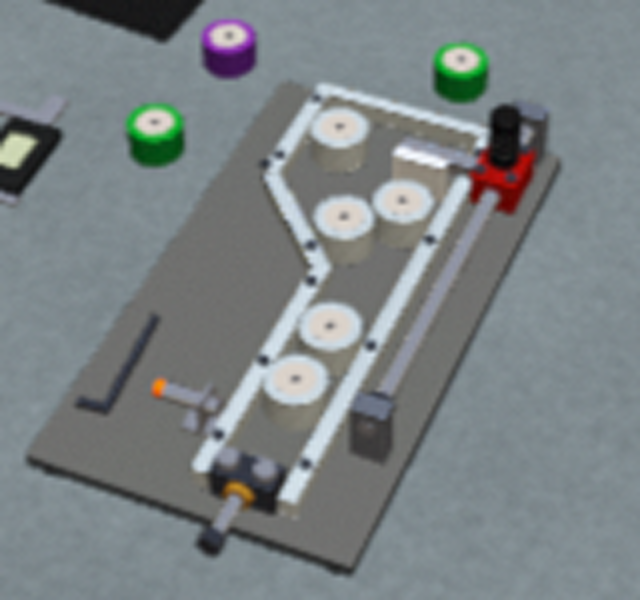

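```bash
cat > h.py <<'E'
import numpy as np, cv2
from scipy.spatial.transform import Rotation as R
np.set_printoptions(precision=4,suppress=True)
def K(c): return np.array([[c['fx'],0,c['cx']],[0,c['fy'],c['cy']],[0,0,1]])
def camT(c,st=None):
    "world_from_camera"
    if 'extrinsics' in c: return np.linalg.inv(c['extrinsics'])
    T=np.eye(4); T[:3,:3]=R.from_rotvec(st['ee_rot']).as_matrix(); T[:3,3]=st['tool_pos']
    return T@c['tool_from_camera']
def rays(c,px):
    px=np.array(px,float).reshape(-1,1,2)
    n=cv2.undistortPoints(px,K(c),np.array([c['k1'],0,0,0.]))[:,0]
    return np.c_[n,np.ones(len(n))]
def onplane(c,px,z,st=None):
    T=camT(c,st); d=rays(c,px)@T[:3,:3].T; o=T[:3,3]
    return o+d*((z-o[2])/d[:,2])[:,None]
def proj(c,P,st=None):
    T=np.linalg.inv(camT(c,st)); P=np.array(P,float).reshape(-1,3)@T[:3,:3].T+T[:3,3]
    return cv2.projectPoints(P,np.zeros(3),np.zeros(3),K(c),np.array([c['k1'],0,0,0.]))[0][:,0]
E
python3 - <<'E'
from h import *
from plant import get_calibration
c=get_calibration("top"); 
z=lambda u,v:(232+(u-2)/5,145+(v-2)/5)
s={'front':(246,318),'second':(328,315),'next':(535,300),'jam':(482,253),'bay':(612,181)}
for n,p in s.items(): print(n,z(*p),onplane(c,[z(*p)],.046))
print('rail corner', onplane(c,[z(418,258),z(525,137),z(682,127),z(698,335),z(117,377),z(115,280)],.036))
print('knob',onplane(c,[z(628,375)],.11),'blk', onplane(c,[z(125,340)],.044))
im=cv2.imread("pics/top0.png"); g=im[145:250,232:392].astype(int)
m=((g.min(2)>215)).astype('uint8')
for k in range(1,cv2.connectedComponents(m)[0]):
    n,l,stt,ce=cv2.connectedComponentsWithStats(m); 
    print(stt[k],ce[k]+[232,145])
E
```

```text
front (280.8, 208.2) [[0.5463 0.1186 0.046 ]]
second (297.2, 207.6) [[0.549  0.0662 0.046 ]]
next (338.6, 204.6) [[ 0.5606 -0.066   0.046 ]]
jam (328.0, 195.2) [[ 0.5906 -0.0317  0.046 ]]
bay (354.0, 180.8) [[ 0.639  -0.1149  0.046 ]]
rail corner [[ 0.5884  0.0096  0.036 ]
 [ 0.6694 -0.0587  0.036 ]
 [ 0.6777 -0.1611  0.036 ]
 [ 0.5409 -0.1714  0.036 ]
 [ 0.5081  0.2016  0.036 ]
 [ 0.5712  0.2053  0.036 ]]
knob [[ 0.5059 -0.1212  0.11  ]] blk [[0.5312 0.1961 0.044 ]]
[119  32   7   8  26] [354.     180.5769]
[92 47  8  7 34] [327.9118 195.0588]
[118  54   2   9  15] [350.5333 202.8   ]
[103  56   8   8  41] [338.5854 204.439 ]
[62 59  8  8 38] [297.5526 207.4474]
[45 60  8  8 35] [280.7714 207.9714]
```

```bash
cat >> h.py <<'E'
yaw=np.deg2rad(4.4); ORG=np.array([.554,.002])
def m2w(p): 
    c,s=np.cos(yaw),np.sin(yaw); return np.array(p,float)@np.array([[c,s],[-s,c]])+ORG
def w2m(p):
    c,s=np.cos(yaw),np.sin(yaw); return (np.array(p,float)-ORG)@np.array([[c,-s],[s,c]])
def delta(st,pos,yawdeg):
    "tool shift mm and turn deg to reach TCP pos, tool down with tool x at yawdeg"
    A=R.from_rotvec(st['ee_rot']); a=np.deg2rad(yawdeg)
    B=R.from_matrix(np.array([[np.cos(a),np.sin(a),0],[np.sin(a),-np.cos(a),0],[0,0,-1.]]))
    return A.inv().apply(np.array(pos)-st['tool_pos'])*1000, np.rad2deg((A.inv()*B).as_rotvec())
E
python3 - <<'E'
from h import *
from plant import manip
st=manip.state()
print(delta(st,[.209,-.562,.31],20.4)); print(delta(st,[.54,-.03,.31],49.4)); print(delta(st,[.54,-.03,.2],49.4))
print(w2m([[.5906,-.0317],[.5606,-.066],[.639,-.1149]]))
from plant import get_calibration
print(onplane(get_calibration('top'),[(478,250)],.15))
E
```

```text
(array([  0.1046,   0.0177, -87.9901]), array([-0.0812, -0.0087, -0.0129]))
(array([ 495.6992, -383.3498,  -87.3719]), array([ -0.0772,  -0.0291, -29.0129]))
(array([ 495.6825, -383.194 ,   22.628 ]), array([ -0.0772,  -0.0291, -29.0129]))
[[ 0.0339 -0.0364]
 [ 0.0014 -0.0683]
 [ 0.0758 -0.1231]]
[[ 0.4157 -0.4769  0.15  ]]
```

Call:
jog_arm([
  [0,0,-42,0,0,0,1],
  [0,0,-88,0,0,0,1],
  [0,0,-88,0,0,-7,1],
  [496,-383,-88,0,0,-29,1],
  [496,-383,-88,0,0,-29,1],
  [496,-383,-88,0,0,-29,1],
  [496,-383,-88,0,0,-29,1],
  [496,-383,-88,0,0,-29,1],
  [496,-383,-88,0,0,-29,1],
  [496,-383,-88,0,0,-29,1],
  [496,-383,-88,0,0,-29,1],
  [496,-383,-88,0,0,-29,1],
])

```text
t: 1.15
tool_pos: [0.4077, -0.2418, 0.3103]
ee_rot: [-2.853, -1.311, -0.0]
ft_force: [0.8, -0.3, 0.1]
width: 0.0114
```

Run:
```python
from h import *
from plant import manip
st=manip.state()
print(st['t'],st['tool_pos'],delta(st,[.54,-.03,.2],49.4),st['q'],st['width'])
```

```text
1.15 [ 0.4077 -0.2418  0.3103] (array([246.7824, -37.4183, 110.5971]), array([-0.0674, -0.0497, -0.0327])) [-0.6819  0.0993  1.639   0.0009  1.4045  0.0271] 0.011407419269744326
```

Call:
jog_arm([
  [247,-37,110,0,0,0,1],
  [247,-37,110,0,0,0,1],
  [247,-37,110,0,0,0,1],
  [247,-37,110,0,0,0,1],
  [247,-37,110,0,0,0,1],
  [247,-37,110,0,0,0,1],
  [247,-37,110,0,0,0,1],
  [247,-37,110,0,0,0,1],
  [247,-37,110,0,0,0,1],
  [247,-37,110,0,0,0,1],
])

```text
t: 1.98
tool_pos: [0.5401, -0.0306, 0.2007]
ee_rot: [-2.853, -1.312, 0.001]
ft_force: [0.7, 0.1, 0.7]
width: 0.0001
```

Run:
```python
from h import *
from plant import manip,grab_frame
st=manip.state()
print(st['t'],st['tool_pos'],st['joint_vel'],st['width'])
cv2.imwrite("pics/wrist1.png",grab_frame("wrist"))
np.save("st1.npy",np.r_[st['tool_pos'],st['ee_rot']])
```

```text
1.9833 [ 0.5401 -0.0306  0.2007] [-0.0217 -0.0141 -0.0018  0.0014 -0.0012  0.0029] 0.0001422923910881272
```

View pics/wrist1.png

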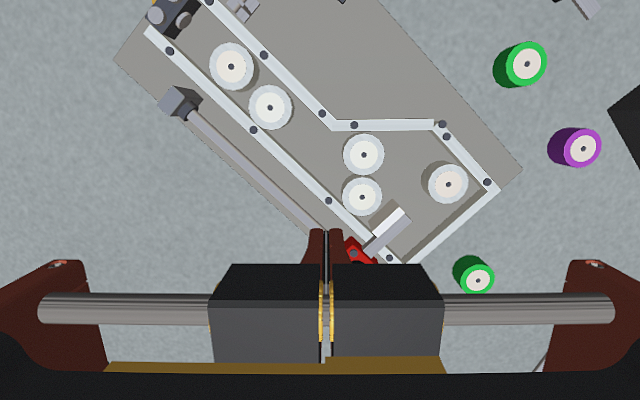

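Run:
```python
import cv2
im=cv2.imread("pics/wrist1.png")
cv2.imwrite("pics/w1a.png",cv2.resize(im[0:140,130:330],None,fx=4,fy=4,interpolation=cv2.INTER_CUBIC))
cv2.imwrite("pics/w1b.png",cv2.resize(im[110:270,320:510],None,fx=4,fy=3.75,interpolation=cv2.INTER_CUBIC)[:600])
```

```text
(no output)
```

View pics/w1a.png

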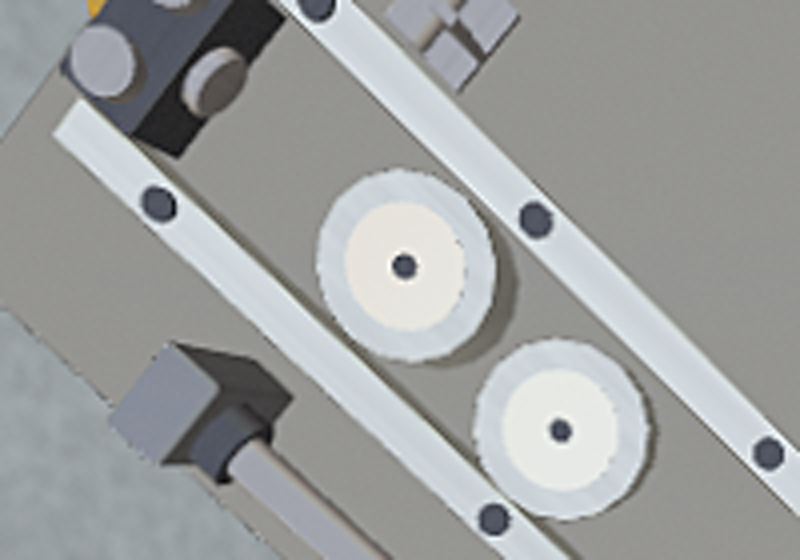

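View pics/w1b.png

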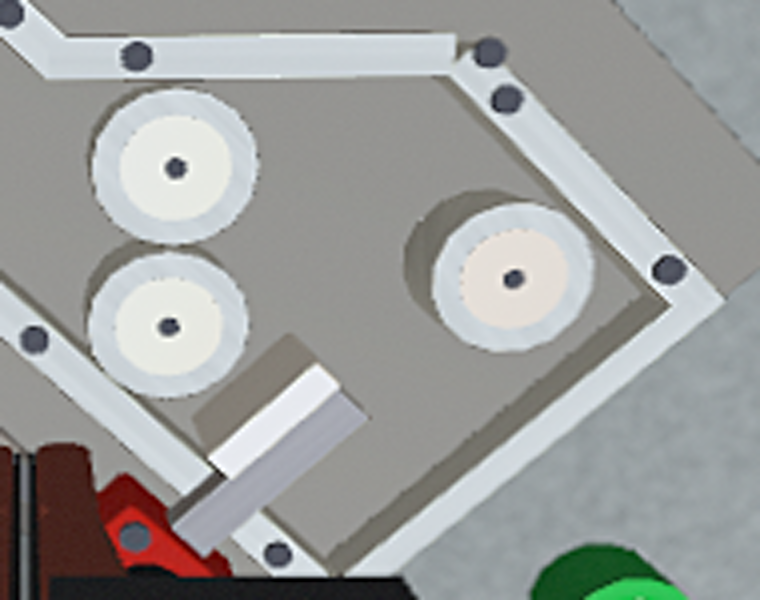

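```bash
cat >> h.py <<'E'
def ldst(f):
    a=np.load(f); return dict(tool_pos=a[:3],ee_rot=a[3:])
E
python3 - <<'E'
from h import *
from plant import get_calibration
c=get_calibration("wrist"); st=ldst("st1.npy")
A=lambda u,v:(130+(u-1.5)/4,(v-1.5)/4)
B=lambda u,v:(320+(u-1.5)/4,110+(v-1.4)/3.75)
def f(n,p,z):
    w=onplane(c,[p],z,st)[0][:2]; print(n,np.round(p,1),w,w2m(w)*1000)
for n,p in dict(front=A(404,266),second=A(560,430),jam=B(176,168),next=B(169,326),bay=B(514,279)).items(): f(n,p,.046)
for n,p in dict(throat=B(48,78),guideend=B(452,75),rc=B(668,303),rail_l0=A(85,100),rail_l1=A(570,552),rail_l2=B(225,474),railr0=A(287,10),railr1=A(780,500)).items(): f(n,p,.036)
f('noseL',B(208,460),.057);f('noseR',B(320,363),.057);f('screwhead',A(228,85),.032);f('stopcorner',A(133,138),.044)
E
```

```text
front [230.6  66.1] [0.5474 0.1204] [  2.4846 118.5594]
second [269.6 107.1] [0.5499 0.0678] [ 0.9078 65.8878]
jam [363.6 154.4] [ 0.5915 -0.03  ] [ 34.9805 -34.8125]
next [361.9 196.6] [ 0.5618 -0.0641] [  2.7347 -66.5202]
bay [448.1 184. ] [ 0.6406 -0.1133] [  77.5023 -121.6144]
throat [331.6 130.4] [0.5819 0.0096] [28.4096  5.4627]
guideend [432.6 129.6] [ 0.6632 -0.0586] [104.233  -68.7964]
rc [486.6 190.4] [ 0.671  -0.1518] [ 104.8723 -162.3329]
rail_l0 [150.9  24.6] [0.5139 0.2018] [-24.6039 202.3291]
rail_l1 [272.1 137.6] [0.5295 0.0448] [-21.1853  44.5831]
rail_l2 [375.9 236. ] [ 0.5438 -0.1142] [ -19.0572 -115.0513]
railr0 [201.4   2.1] [0.5654 0.1827] [ 25.2416 179.244 ]
railr1 [324.6 124.6] [0.5802 0.0189] [27.4108 14.8352]
noseL [371.6 232.3] [ 0.5458 -0.0988] [-15.9029 -99.8892]
noseR [399.6 206.4] [ 0.5861 -0.0951] [ 24.5774 -99.3259]
screwhead [186.6  20.9] [0.5423 0.1827] [  2.1582 181.0682]
stopcorner [162.9  34.1] [0.5182 0.1842] [-21.6639 184.4552]
```

Run:
```python
from h import *
from scipy.optimize import least_squares
W=np.array([[.5819,.0096],[.6632,-.0586],[.671,-.1518],[.5139,.2018],[.5295,.0448],[.5438,-.1142],[.5654,.1827],[.5802,.0189]])
M=np.array([[25,0],[100,-75],[100,-170],[-25,200],[-25,np.nan],[-25,np.nan],[25,np.nan],[25,np.nan]])
def m(v):
    c,s=np.cos(v[2]),np.sin(v[2]); return (W-v[:2])@np.array([[c,-s],[s,c]])*1000
def r(v): 
    d=(m(v)-M).ravel(); return d[~np.isnan(d)]
o=least_squares(r,[.554,.004,.08]); print(o.x,np.rad2deg(o.x[2])); print(m(o.x)-M)
W=np.array([[.5474,.1204],[.5499,.0678],[.5915,-.03],[.5618,-.0641],[.6406,-.1133],[.5458,-.0988],[.5861,-.0951],[.5423,.1827],[.5182,.1842]]);print(m(o.x))
```

```text
[0.5569 0.0068 0.0931] 5.334500372977909
[[ 0.1286  0.4395]
 [-0.264  -0.0236]
 [-1.1626  1.4549]
 [ 0.292  -1.8709]
 [ 1.2281     nan]
 [ 0.684      nan]
 [-0.2068     nan]
 [-0.6994     nan]]
[[   1.0792  113.9671]
 [  -1.3219   61.3625]
 [  31.0055  -39.8815]
 [  -1.7362  -71.0726]
 [  72.1484 -127.3855]
 [ -20.893  -104.1347]
 [  19.5765 -104.1975]
 [   1.7933  176.4714]
 [ -22.0629  180.2055]]
```

```bash
sed -i 's/^yaw=.*/yaw=np.deg2rad(5.33); ORG=np.array([.5569,.0068])/' h.py
python3 - <<'E'
from h import *
from plant import manip
st=manip.state()
w=m2w([-.001,-.008]); print(w,delta(st,[*w,.08],50.3))
E
```

```text
[ 0.5566 -0.0013] (array([ 33.2659,  -6.8377, 121.0442]), array([-0.0372, -0.0319, -0.9647]))
```

Call:
jog_arm([
  [33,-7,40,0,0,-1,1],
  [33,-7,80,0,0,-1,1],
  [33,-7,110,0,0,-1,1],
  [33,-7,121,0,0,-1,1],
  [33,-7,121,0,0,-1,1],
  [33,-7,121,0,0,-1,1],
])

```text
t: 2.53
tool_pos: [0.5565, -0.0024, 0.081]
ee_rot: [-2.844, -1.334, -0.0]
ft_force: [-0.7, -0.8, -0.4]
width: 0.0002
```

Run:
```python
from h import *
from plant import manip,grab_frame,get_calibration
st=manip.state()
print(st['t'],st['tool_pos'],st['ft_force'])
im=grab_frame("wrist")
c=get_calibration("wrist")
w=np.array([m2w([.031,-.040]),m2w([-.001,-.008]),m2w([-.0017,-.0711])])
print(proj(c,np.c_[w,[.046,.08,.046]],st))
cv2.imwrite("pics/wrist2.png",im)
np.save("st2.npy",np.r_[st['tool_pos'],st['ee_rot']])
```

```text
2.5333 [ 0.5565 -0.0024  0.081 ] [-0.7481 -0.8371 -0.3544]
[[391.4408 224.2227]
 [325.5897 244.6271]
 [386.2464 282.5759]]
```

View pics/wrist2.png

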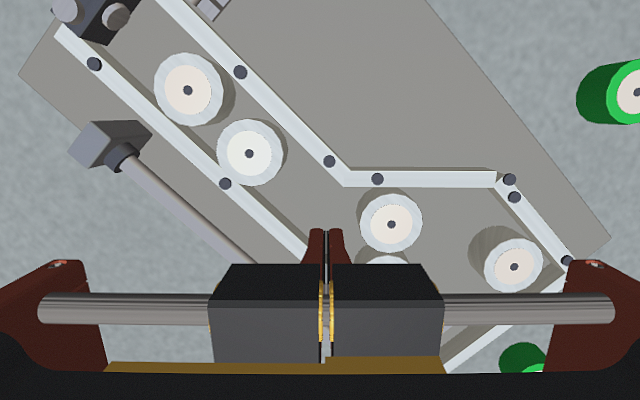

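Call:
jog_arm([
  [0,0,25,0,0,0,1],
  [0,0,45,0,0,0,1],
  [0,0,54,0,0,0,1],
  [0,0,57,0,0,0,1],
  [0,0,57,0,0,0,1],
  [0,0,57,0,0,0,1],
])

```text
t: 3.08
tool_pos: [0.5588, -0.0026, 0.0262]
ee_rot: [2.843, 1.333, 0.006]
ft_force: [0.5, 0.1, -0.2]
width: 0.0001
```

Run:
```python
from h import *
from plant import manip
st=manip.state()
print(st['t'],st['tool_pos'],w2m(st['tool_pos'][:2])*1000,st['ft_force'])
w=m2w([.035,-.044]);print(delta(st,[*w,.024],50.3))
```

```text
3.0833 [ 0.5588 -0.0026  0.0262] [ 1.0244 -9.5356] [ 0.4515  0.0519 -0.2319]
(array([-0.2879, 48.3872,  2.4038]), array([ 0.1889, -0.1709, -0.0465]))
```

Call:
jog_arm([
  [0,3,1,0,0,0,1],
  [0,6,2,0,0,0,1],
  [0,9,2,0,0,0,1],
  [0,11,2,0,0,0,1],
  [0,13,2,0,0,0,1],
  [0,15,2,0,0,0,1],
  [0,17,2,0,0,0,1],
  [0,19,2,0,0,0,1],
  [0,21,2,0,0,0,1],
  [0,23,2,0,0,0,1],
])

```text
t: 3.92
tool_pos: [0.5765, -0.0174, 0.0242]
ee_rot: [2.843, 1.333, 0.006]
ft_force: [-0.8, -0.1, 0.1]
width: 0.0006
```

Run:
```python
from h import *
from plant import manip,grab_frame
st=manip.state()
w=m2w([.035,-.044]);print(st['ft_force'],delta(st,[*w,.024],50.3))
cv2.imwrite("pics/wrist3.png",grab_frame("wrist"))
```

```text
[-0.8373 -0.1148  0.0791] (array([-0.2226, 25.2726,  0.3193]), array([ 0.1807, -0.161 , -0.0408]))
```

View pics/wrist3.png

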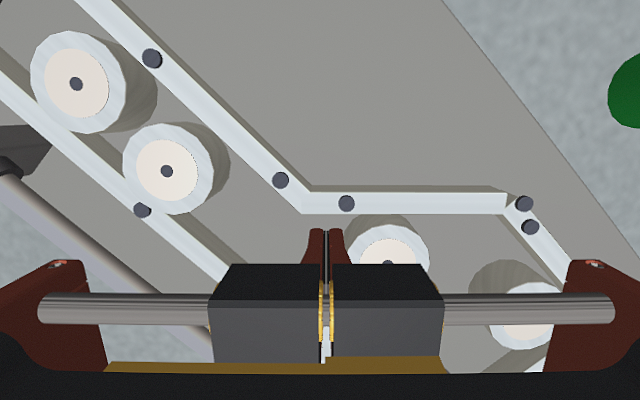

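Run:
```python
from h import *
from plant import manip,get_calibration
st=manip.state()
w=onplane(get_calibration("wrist"),[(388,265),(167,171),(530,312)],.046,st);print(w2m(w[:,:2])*1000, w2m(st['tool_pos'][:2])*1000)
```

```text
[[  39.5256  -48.5094]
 [  -0.979    60.8081]
 [  75.0769 -125.0098]] [ 17.8511 -26.2979]
```

Call:
jog_arm([
  [0,3,0,0,0,0,1],
  [0,6,0,0,0,0,1],
  [0,9,0,0,0,0,1],
  [0,12,0,0,0,0,1],
  [0,15,0,0,0,0,1],
  [0,18,0,0,0,0,1],
  [0,21,0,0,0,0,1],
  [0,23,0,0,0,0,1],
  [0,25,0,0,0,0,1],
  [0,27,0,0,0,0,1],
  [0,28,0,0,0,0,1],
  [0,28,0,0,0,0,1],
])

```text
t: 4.97
tool_pos: [0.5989, -0.0358, 0.0244]
ee_rot: [2.842, 1.333, 0.007]
ft_force: [-0.8, -0.4, 0.7]
width: 0.0006
```

Call:
jog_arm([
  [0,-4,0,0,0,0,1],
  [0,-8,0,0,0,0,1],
  [0,-8,-30,0,0,0,1],
  [0,-8,-70,0,0,0,1],
  [0,-8,-110,0,0,0,1],
  [-50,-8,-150,0,0,0,1],
  [-50,-8,-176,0,0,0,1],
  [-50,-8,-176,0,0,0,1],
  [-50,-8,-176,0,0,0,1],
])

```text
t: 5.72
tool_pos: [0.5608, -0.0698, 0.203]
ee_rot: [2.84, 1.33, 0.014]
ft_force: [0.9, 0.5, 0.1]
width: 0.0003
```

Run:
```python
from h import *
from plant import manip,grab_frame
st=manip.state()
print(st['t'],st['tool_pos'],st['ft_force'])
cv2.imwrite("pics/wrist4.png",grab_frame("wrist"))
np.save("st4.npy",np.r_[st['tool_pos'],st['ee_rot']])
```

```text
5.7167 [ 0.5608 -0.0698  0.203 ] [0.8616 0.4566 0.1162]
```

View pics/wrist4.png

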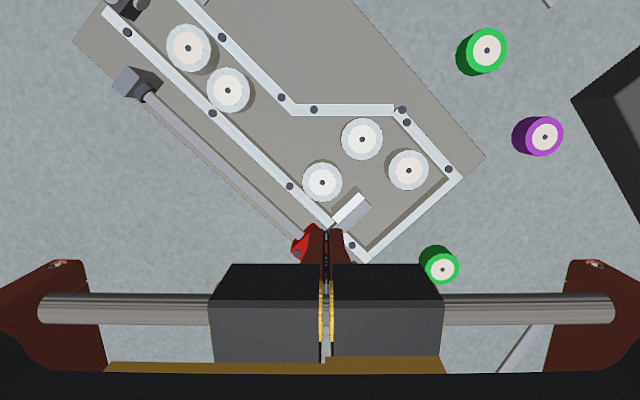

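Run:
```python
from h import *
from plant import manip,get_calibration
st=ldst("st4.npy")
w=onplane(get_calibration("wrist"),[(362,139),(408,170.5),(322,182),(228,90),(188,48)],.046,st);w=w2m(w[:,:2])*1000;print(w,np.linalg.norm(w[0]-w[1]))
w=onplane(get_calibration("wrist"),[(293,114),(394,113),(461,178)],.036,st);print(w2m(w[:,:2])*1000)
```

```text
[[  59.5661  -68.4774]
 [  71.5612 -127.205 ]
 [  -1.7747  -71.0461]
 [  -1.1845   60.7821]
 [   1.0668  113.432 ]] 59.940133062033524
[[  26.8542   -0.1583]
 [ 102.1053  -74.1321]
 [ 108.6647 -178.8213]]
```

Run:
```python
from h import *
from plant import manip
st=manip.state()
w=m2w([-.060,-.152]);print(w,delta(st,[*w,.16],95.3))
```

```text
[ 0.5113 -0.1501] (array([-93.5459,  14.2236,  40.7983]), array([  0.4233,  -0.1009, -45.0869]))
```

Call:
jog_arm([
  [-30,5,0,0,0,-7,1],
  [-60,10,0,0,0,-14,1],
  [-94,14,0,0,0,-21,1],
  [-94,14,0,0,0,-28,1],
  [-94,14,10,0,0,-35,1],
  [-94,14,25,0,0,-42,1],
  [-94,14,41,0,0,-45,1],
  [-94,14,41,0,0,-45,1],
  [-94,14,41,0,0,-45,1],
])

```text
t: 6.52
tool_pos: [0.5093, -0.1491, 0.1577]
ee_rot: [2.119, 2.318, 0.005]
ft_force: [0.8, 0.4, -0.0]
width: 0.0004
```

Run:
```python
from h import *
from plant import manip,grab_frame
st=manip.state()
w=m2w([-.060,-.152]);print(st['t'],st['tool_pos'],delta(st,[*w,.074],95.3))
cv2.imwrite("pics/wrist5.png",grab_frame("wrist"))
np.save("st5.npy",np.r_[st['tool_pos'],st['ee_rot']])
```

```text
6.5167 [ 0.5093 -0.1491  0.1577] (array([-1.3578,  1.612 , 83.7084]), array([ 0.1685, -0.0853, -0.1678]))
```

View pics/wrist5.png

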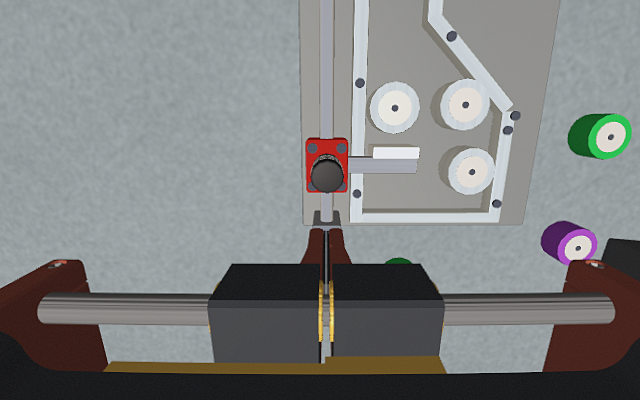

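Run:
```python
from h import *
from plant import get_calibration
st=ldst("st5.npy");c=get_calibration("wrist")
w=onplane(c,[(327,176)],.11,st);print(w,w2m(w[:,:2])*1000)
w=onplane(c,[(312,212),(339,212),(313,224),(341,224)],.066,st);print(w2m(w[:,:2])*1000)
w=onplane(c,[(373,148),(419,148)],.057,st);print(w2m(w[:,:2])*1000)
```

```text
[[ 0.5073 -0.1166  0.11  ]] [[ -60.8558 -118.2462]]
[[ -73.6918 -158.781 ]
 [ -50.0928 -158.8752]
 [ -72.9746 -169.9167]
 [ -48.2244 -170.02  ]]
[[ -21.0278 -104.3776]
 [  18.5503 -104.4229]]
```

Call:
jog_arm([
  [0,1,30,0,0,0,1],
  [0,1,60,0,0,0,1],
  [0,1,75,0,0,0,1],
  [0,1,82,0,0,0,1],
  [0,1,82,0,0,0,1],
  [0,1,82,0,0,0,1],
])

```text
t: 7.07
tool_pos: [0.5124, -0.1495, 0.0775]
ee_rot: [2.118, 2.315, 0.007]
ft_force: [-0.5, 0.1, -0.1]
width: 0.0006
```

Run:
```python
from h import *
from plant import manip,grab_frame
st=manip.state()
print(st['t'],st['tool_pos'],w2m(st['tool_pos'][:2])*1000,st['ft_force'],delta(st,[*m2w([-.0605,-.14]),.074],95.33))
cv2.imwrite("pics/wrist6.png",grab_frame("wrist"))
```

```text
7.0667 [ 0.5124 -0.1495  0.0775] [ -58.8674 -151.4875] [-0.5183  0.0762 -0.1054] (array([11.4813, -1.6977,  3.451 ]), array([ 0.3312,  0.0062, -0.2251]))
```

View pics/wrist6.png

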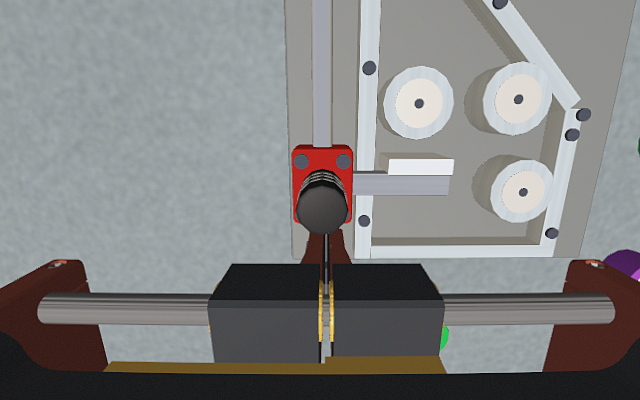

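Call:
jog_arm([
  [3,-1,2,0,0,0,1],
  [6,-2,2,0,0,0,1],
  [9,-2,2,0,0,0,1],
  [12,-2,2,0,0,0,1],
  [15,-2,2,0,0,0,1],
  [18,-2,2,0,0,0,1],
  [21,-2,2,0,0,0,1],
  [24,-2,2,0,0,0,1],
  [27,-2,2,0,0,0,1],
  [30,-2,2,0,0,0,1],
  [33,-2,2,0,0,0,1],
  [36,-2,2,0,0,0,1],
])

```text
t: 8.12
tool_pos: [0.5081, -0.1142, 0.0762]
ee_rot: [2.116, 2.314, 0.007]
ft_force: [-1.4, -5.8, 4.2]
width: 0.0005
```

```bash
cat > look.py <<'E'
import sys
from h import *
from plant import manip,grab_frame
st=manip.state()
m=w2m(st['tool_pos'][:2])*1000
print(st['t'],st['tool_pos'],m,st['ft_force'],delta(st,[*m2w([-.0605,m[1]/1000+.036]),.075],95.33))
cv2.imwrite(f"pics/{sys.argv[1]}.png",grab_frame("wrist"))
np.save(f"{sys.argv[1]}.npy",np.r_[st['tool_pos'],st['ee_rot']])
E
python3 look.py wrist7
```

```text
8.1167 [ 0.5081 -0.1142  0.0762] [ -59.858  -115.9857] [-1.3995 -5.8434  4.1884] (array([35.9994, -0.7804,  1.1719]), array([ 0.4397,  0.0951, -0.2056]))
```

View pics/wrist7.png

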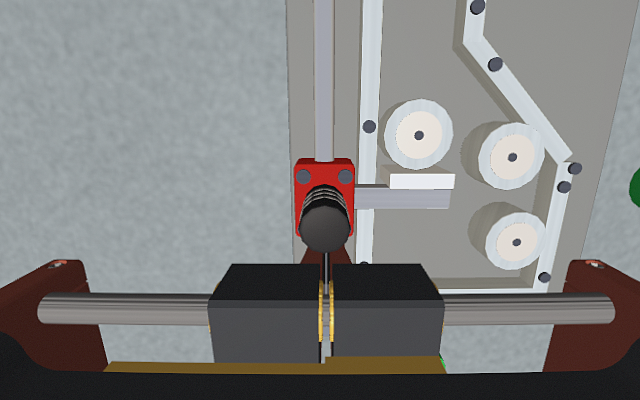

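Call:
jog_arm([
  [3,0,0,0,0,0,1],
  [6,0,0,0,0,0,1],
  [9,0,0,0,0,0,1],
  [12,0,0,0,0,0,1],
  [15,0,0,0,0,0,1],
  [18,0,0,0,0,0,1],
  [21,0,0,0,0,0,1],
  [24,0,0,0,0,0,1],
  [27,0,0,0,0,0,1],
  [30,0,0,0,0,0,1],
  [33,0,0,0,0,0,1],
  [36,0,0,0,0,0,1],
])

```text
t: 9.17
tool_pos: [0.5048, -0.0779, 0.0762]
ee_rot: [2.116, 2.314, 0.007]
ft_force: [-0.4, -5.3, 2.3]
width: 0.0005
```

```bash
python3 look.py wrist8
```

```text
9.1667 [ 0.5048 -0.0779  0.0762] [-59.7416 -79.4574] [-0.358  -5.3054  2.3372] (array([35.9988, -0.8963,  1.1024]), array([ 0.4403,  0.0879, -0.2056]))
```

View pics/wrist8.png

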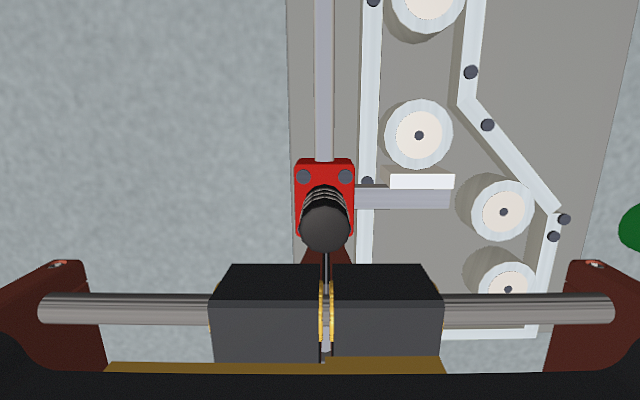

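Call:
jog_arm([
  [3,0,0,0,0,0,1],
  [6,0,0,0,0,0,1],
  [9,0,0,0,0,0,1],
  [12,0,0,0,0,0,1],
  [15,0,0,0,0,0,1],
  [18,0,0,0,0,0,1],
  [21,0,0,0,0,0,1],
  [24,0,0,0,0,0,1],
  [27,0,0,0,0,0,1],
  [30,0,0,0,0,0,1],
  [33,0,0,0,0,0,1],
  [36,0,0,0,0,0,1],
])

```text
t: 10.22
tool_pos: [0.5015, -0.0413, 0.0762]
ee_rot: [2.116, 2.314, 0.008]
ft_force: [-0.9, -5.5, 3.4]
width: 0.0005
```

```bash
python3 look.py wrist9
```

```text
10.2167 [ 0.5015 -0.0413  0.0762] [-59.6275 -42.7147] [-0.8788 -5.4542  3.4081] (array([35.9982, -1.0059,  1.1009]), array([ 0.4435,  0.072 , -0.1984]))
```

View pics/wrist9.png

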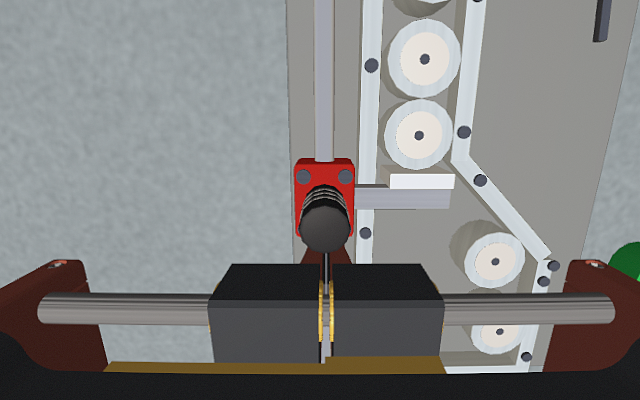

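Call:
jog_arm([
  [3,0,0,0,0,0,1],
  [6,0,0,0,0,0,1],
  [9,0,0,0,0,0,1],
  [12,0,0,0,0,0,1],
  [15,0,0,0,0,0,1],
  [18,0,0,0,0,0,1],
  [21,0,0,0,0,0,1],
  [24,0,0,0,0,0,1],
  [26,0,0,0,0,0,1],
  [28,0,0,0,0,0,1],
  [30,0,0,0,0,0,1],
  [30,0,0,0,0,0,1],
])

```text
t: 11.27
tool_pos: [0.4987, -0.0107, 0.0761]
ee_rot: [2.116, 2.314, 0.008]
ft_force: [-0.1, -4.7, 3.7]
width: 0.0005
```

```bash
python3 look.py wrist10; python3 -c "
from plant import grab_frame;import cv2
cv2.imwrite('pics/side10.png',grab_frame('side'))
cv2.imwrite('pics/side10z.png',cv2.resize(cv2.imread('pics/side10.png')[150:300,230:390],None,fx=4,fy=4,interpolation=cv2.INTER_CUBIC))"
```

```text
11.2667 [ 0.4987 -0.0107  0.0761] [-59.5609 -12.0071] [-0.0862 -4.703   3.7119] (array([35.9976, -1.0685,  1.0738]), array([ 0.4447,  0.0508, -0.1924]))
```

View pics/wrist10.png

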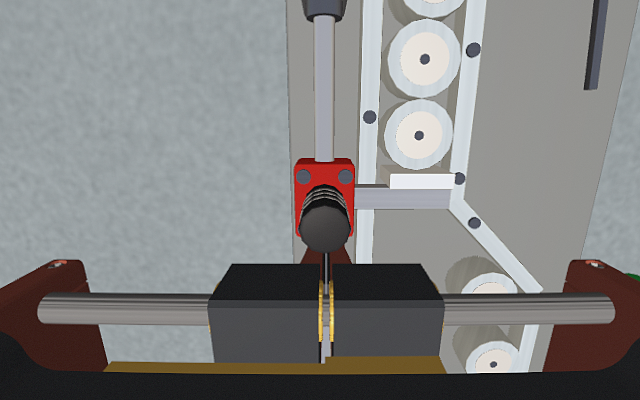

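View pics/side10z.png

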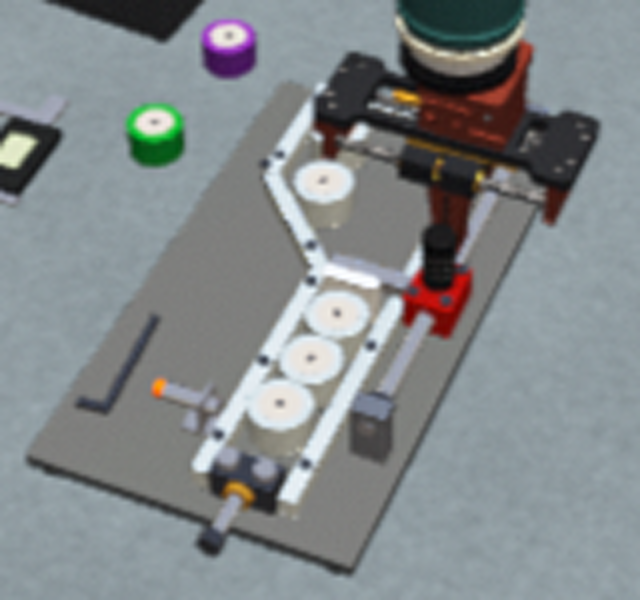

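Call:
jog_arm([
  [1,0,0,0,0,0,1],
  [2,0,0,0,0,0,1],
  [3,0,0,0,0,0,1],
  [4,0,0,0,0,0,1],
  [5,0,0,0,0,0,1],
  [6,0,0,0,0,0,1],
  [7,0,0,0,0,0,1],
])

```text
t: 11.95
tool_pos: [0.4982, -0.004, 0.0761]
ee_rot: [2.116, 2.314, 0.008]
ft_force: [-0.6, -6.9, 3.0]
width: 0.0008
```

Call:
jog_arm([
  [0.7,0,0,0,0,0,1],
  [1.4,0,0,0,0,0,1],
  [2,0,0,0,0,0,1],
])

```text
t: 12.2
tool_pos: [0.498, -0.0023, 0.0761]
ee_rot: [2.115, 2.314, 0.007]
ft_force: [1.3, -6.0, 2.6]
width: 0.0007
```

```bash
python3 look.py wrist11; python3 -c "
from plant import grab_frame;import cv2
cv2.imwrite('pics/side11z.png',cv2.resize(grab_frame('side')[220:290,270:350],None,fx=8,fy=8,interpolation=cv2.INTER_CUBIC))"
```

```text
12.2 [ 0.498  -0.0023  0.0761] [-59.5098  -3.5624] [ 1.33   -5.9789  2.5828] (array([35.9985, -1.114 ,  1.0802]), array([ 0.4435,  0.0961, -0.1833]))
```

View pics/wrist11.png

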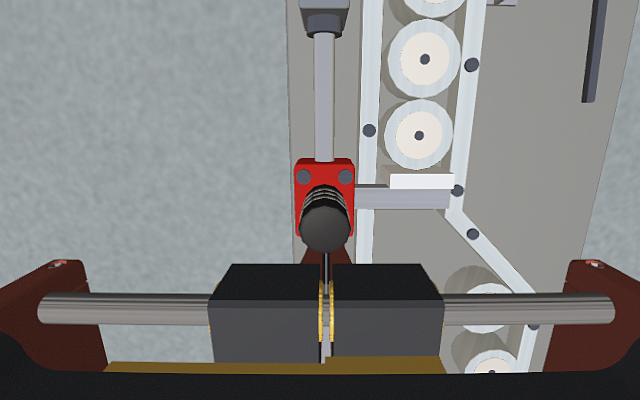

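View pics/side11z.png

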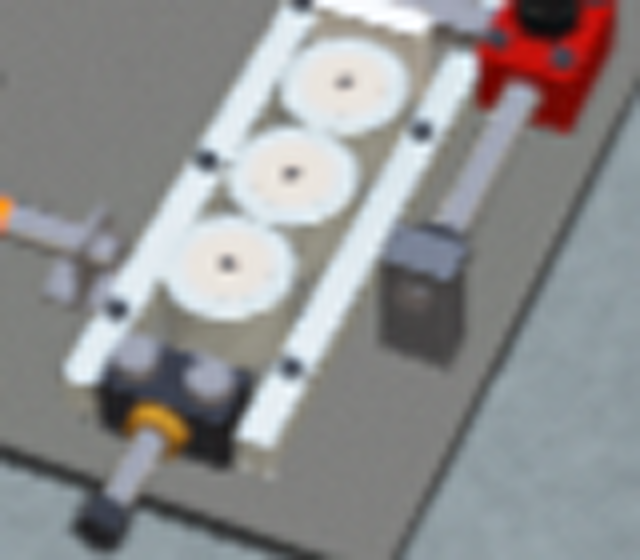

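Call:
jog_arm([
  [0.7,0,0,0,0,0,1],
  [1.4,0,0,0,0,0,1],
  [2,0,0,0,0,0,1],
])

```text
t: 12.55
tool_pos: [0.4978, -0.0005, 0.0761]
ee_rot: [2.115, 2.314, 0.007]
ft_force: [-0.2, -6.4, 3.1]
width: 0.0004
```

Call:
jog_arm([
  [0.7,0,0,0,0,0,1],
  [1.4,0,0,0,0,0,1],
  [2,0,0,0,0,0,1],
])

```text
t: 12.8
tool_pos: [0.4977, 0.0012, 0.0762]
ee_rot: [2.115, 2.314, 0.006]
ft_force: [0.1, -5.7, 3.9]
width: 0.0008
```

Run:
```python
from h import *
from plant import get_calibration,grab_frame
c=get_calibration('side')
p=[(270+(u-3.5)/8,220+(v-3.5)/8) for u,v in [(345,82),(291,174),(228,264)]]
w=onplane(c,p,.046);print(w2m(w[:,:2])*1000)
w=onplane(c,[(270+(110-3.5)/8,220+(345-3.5)/8),(270+(250-3.5)/8,220+(375-3.5)/8)],.044);print('stop',w2m(w[:,:2])*1000)
```

```text
[[ -1.8057  56.3607]
 [ -1.4873 101.3874]
 [  1.8827 144.815 ]]
stop [[ 23.7505 188.4216]
 [-22.7955 182.4232]]
```

Call:
jog_arm([
  [0.7,0,0,0,0,0,1],
  [1.4,0,0,0,0,0,1],
  [2,0,0,0,0,0,1],
])

```text
t: 13.05
tool_pos: [0.4975, 0.003, 0.0762]
ee_rot: [2.114, 2.314, 0.006]
ft_force: [0.0, -6.4, 2.7]
width: 0.0005
```

Call:
jog_arm([
  [0.7,0,0,0,0,0,1],
  [1.4,0,0,0,0,0,1],
  [2,0,0,0,0,0,1],
])

```text
t: 13.3
tool_pos: [0.4974, 0.0047, 0.0762]
ee_rot: [2.114, 2.314, 0.005]
ft_force: [-0.6, -6.0, 2.6]
width: 0.0007
```

```bash
python3 -c "
from plant import grab_frame;import cv2
cv2.imwrite('pics/side12z.png',cv2.resize(grab_frame('side')[220:290,270:350],None,fx=8,fy=8,interpolation=cv2.INTER_CUBIC))"
```

```text
(no output)
```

View pics/side12z.png

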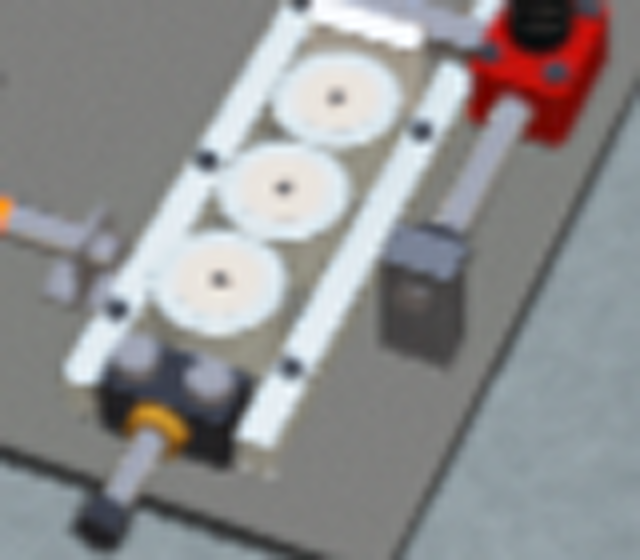

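Call:
jog_arm([
  [0.6,0,0,0,0,0,1],
  [1.2,0,0,0,0,0,1],
])

```text
t: 13.52
tool_pos: [0.4973, 0.0057, 0.0762]
ee_rot: [2.113, 2.314, 0.005]
ft_force: [0.2, -6.2, 2.1]
width: 0.0005
```

Call:
jog_arm([
  [0.6,0,0,0,0,0,1],
  [1.2,0,0,0,0,0,1],
])

```text
t: 13.68
tool_pos: [0.4972, 0.0066, 0.0762]
ee_rot: [2.113, 2.313, 0.004]
ft_force: [0.7, -6.1, 2.8]
width: 0.0005
```

Call:
jog_arm([
  [0.6,0,0,0,0,0,1],
  [1.2,0,0,0,0,0,1],
])

```text
t: 13.85
tool_pos: [0.4971, 0.0074, 0.0762]
ee_rot: [2.113, 2.313, 0.004]
ft_force: [-0.7, -6.1, 3.4]
width: 0.0007
```

Call:
jog_arm([
  [0.6,0,0,0,0,0,1],
  [1.2,0,0,0,0,0,1],
])

```text
t: 14.02
tool_pos: [0.4971, 0.0078, 0.0762]
ee_rot: [2.111, 2.313, 0.002]
ft_force: [-0.1, -11.5, 2.8]
width: 0.0006
```

Call:
jog_arm([
  [0.4,0,0,0,0,0,1],
  [0.4,0,0,0,0,0,1],
  [0.4,0,0,0,0,0,1],
])

```text
t: 14.27
tool_pos: [0.4971, 0.0076, 0.0762]
ee_rot: [2.111, 2.313, 0.001]
ft_force: [0.8, -6.9, 2.3]
width: 0.0004
```

```bash
python3 look.py wrist13;python3 -c "
from plant import grab_frame;import cv2
cv2.imwrite('pics/side13z.png',cv2.resize(grab_frame('side')[220:290,270:350],None,fx=8,fy=8,interpolation=cv2.INTER_CUBIC))"
```

```text
14.2667 [0.4971 0.0076 0.0762] [-59.462    6.3975] [ 0.8057 -6.8558  2.3043] (array([36.0061, -1.1001,  0.9444]), array([ 0.4257,  0.4121, -0.0862]))
```

View pics/side13z.png

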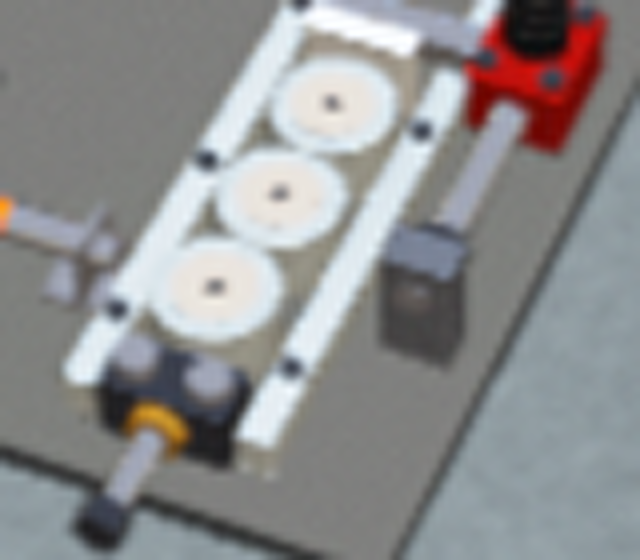

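View pics/wrist13.png

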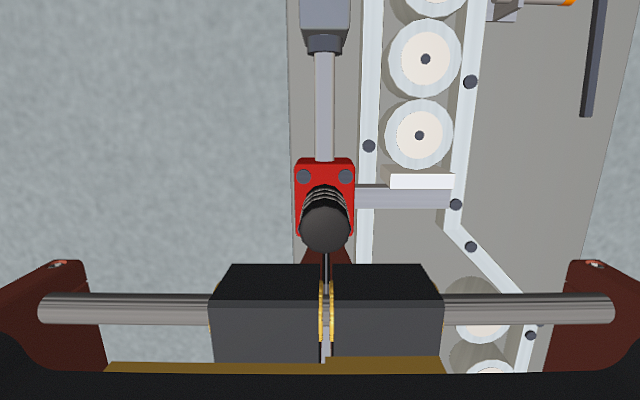

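Call:
jog_arm([
  [0.7,0,0,0,0,0,1],
  [1.4,0,0,0,0,0,1],
  [1.8,0,0,0,0,0,1],
  [1.8,0,0,0,0,0,1],
])

```text
t: 14.7
tool_pos: [0.4971, 0.0078, 0.0763]
ee_rot: [2.108, 2.313, -0.002]
ft_force: [-0.6, -12.8, 2.6]
width: 0.0004
```

```bash
python3 -c "
from h import *
from plant import manip
s=manip.state();print(w2m(s['tool_pos'][:2])*1000,s['ft_force'],s['tool_pos'])"
```

```text
[-59.422    6.5764] [ -0.5733 -12.758    2.6102] [0.4971 0.0078 0.0763]
```

Call:
jog_arm([
  [-2,0,0,0,0,0,1],
  [-5,0,0,0,0,0,1],
  [-10,0,0,0,0,0,1],
  [-15,0,0,0,0,0,1],
  [-15,0,-30,0,0,0,1],
  [-15,0,-70,0,0,0,1],
  [-15,0,-110,0,0,0,1],
  [-25,0,-130,0,0,0,1],
  [-25,0,-130,0,0,0,1],
  [-25,0,-130,0,0,0,1],
])

```text
t: 15.53
tool_pos: [0.4992, -0.0162, 0.2075]
ee_rot: [2.107, 2.311, 0.001]
ft_force: [0.1, 0.9, -0.3]
width: 0.0005
```

```bash
python3 look.py wrist14
```

```text
15.5333 [ 0.4992 -0.0162  0.2075] [-59.6126 -17.51  ] [ 0.0878  0.932  -0.3068] (array([ 37.3489,  -2.2755, 132.1317]), array([ 0.5843,  0.5848, -0.0601]))
```

View pics/wrist14.png

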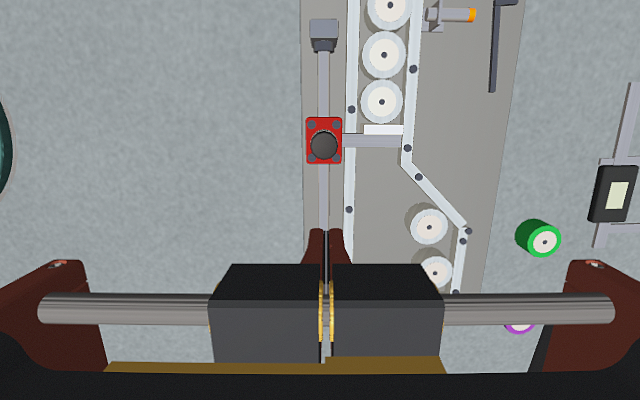

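Call:
jog_arm([
  [40,20,0,0,0,0,1],
  [80,40,0,0,0,0,1],
  [90,40,0,0,0,0,1],
  [90,40,0,0,0,0,1],
  [90,40,0,0,0,0,1],
  [90,40,0,0,0,0,1],
])

```text
t: 16.08
tool_pos: [0.528, 0.077, 0.2039]
ee_rot: [2.11, 2.315, -0.006]
ft_force: [-0.5, -0.3, 0.6]
width: 0.0003
```

```bash
python3 look.py wrist15; python3 -c "
import cv2
im=cv2.imread('pics/wrist15.png');cv2.imwrite('pics/w15z.png',cv2.resize(im[0:230,200:420],None,fx=2.6,fy=2.6,interpolation=cv2.INTER_CUBIC))"
```

```text
16.0833 [0.528  0.077  0.2039] [-22.2289  72.5296] [-0.513  -0.3315  0.6042] (array([ 37.2195, -38.7534, 128.4581]), array([ 0.2074,  0.5506, -0.0256]))
```

View pics/w15z.png

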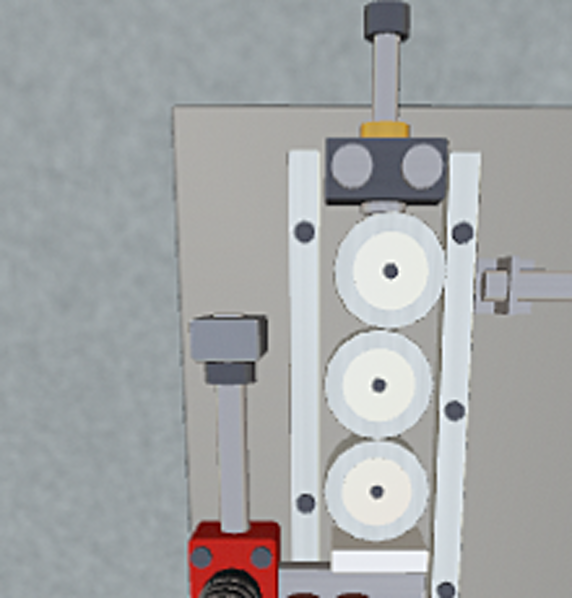

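Run:
```python
from h import *
from plant import get_calibration
c=get_calibration('wrist');st=ldst('wrist15.npy')
Z=lambda u,v:(200+(u-.8)/2.6,(v-.8)/2.6)
w=w2m(onplane(c,[Z(391,271),Z(379,385),Z(377,492)],.046,st)[:,:2])*1000;print(w,np.linalg.norm(np.diff(w,axis=0),axis=1))
print('nose',w2m(onplane(c,[Z(332,550),Z(428,552)],.057,st)[:,:2])*1000,'head',w2m(onplane(c,[Z(383,212)],.039,st)[:,:2])*1000)
```

```text
[[  2.7062 155.3755]
 [ -1.1646 111.6514]
 [ -1.2073  67.5052]] [43.8951 44.1462]
nose [[-19.9697  45.812 ]
 [ 19.4153  44.8942]] head [[ -0.2826 177.4506]]
```

Run:
```python
from h import *
from plant import manip,grab_frame,get_calibration
cv2.imwrite('pics/side16z.png',cv2.resize(grab_frame('side')[150:300,230:390],None,fx=4,fy=4))
w=onplane(get_calibration('wrist'),[(429,227),(435,272)],.046,ldst('wrist14.npy'));print('jam, bay',w2m(w[:,:2])*1000)
```

```text
jam, bay [[  59.7902  -68.6145]
 [  72.6504 -126.2705]]
```

View pics/side16z.png

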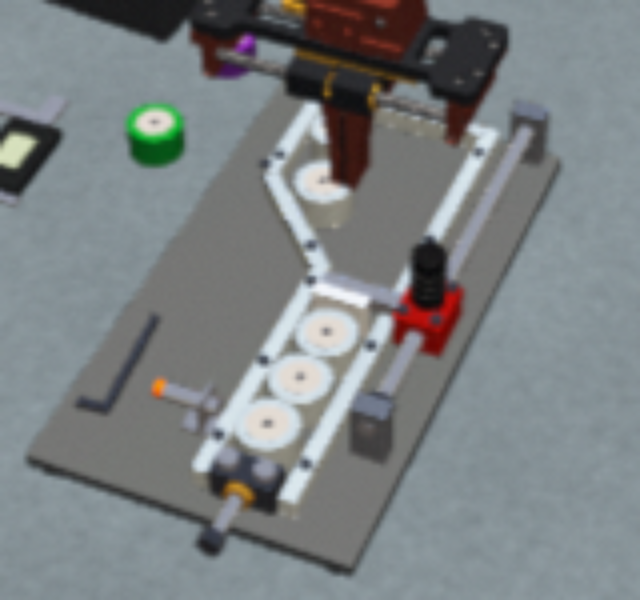

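The side view shows the three slugs in file between the screw and the nose. The jammed slug is in the bay, and the arm is clear of everything.

```bash
python3 -c "
from plant import manip
print(manip.state()['t'],manip.job_done())"
```

```text
the job is handed in; nothing more can be done
16.1833 None
```

The job is done and was handed in at 16.2 s. All positions below are in mm in the magazine's axes.

- **Jammed slug:** I pushed it along the guide into the bay with the closed fingers. It now sits at about (60, -69), 13 mm beyond the 47 mm it needed. The other bay slug has not measurably moved.
- **Lane:** I pushed the knob from behind until the force rose from about 6 N to 12.8 N with no further travel, then backed straight off.
- **Last checks, after letting go:** The slug centres are 43.9 and 44.1 mm apart, against a 44 mm diameter. The front slug lies against the screw head. The nose is at y = 45.3, which puts it against the rear slug to within about 0.2 mm. The arm is touching nothing.

No check failed. The camera fit of the magazine left up to 2 mm of error in position, so the evidence that nothing has play is the force rise more than the pictures.

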